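Open the guard gate of a bench test cage

ROBOT

A 6-joint arm with a two-finger parallel gripper is mounted at the origin on the work surface. World frame = base frame: x ahead of the robot, y to its left, z up, the work surface at z = 0. Lengths are in m, angles in degrees, forces in N, time in s.
With the tool pointing down it reaches from about 0.25 to 0.725 m from the base axis. Payload 9.7 kg.
Tool frame: the origin (TCP) lies on the centre line of the jaws, within the pads' length; the fingertips stand 19 mm ahead of it and the grasp point (between the pads) is the TCP; z points along the fingers, y is the direction in which the jaws open and shut (so a half turn about z gives the same grasp; the last joint's range is limited). The gripper opens to 85 mm and grips with 20 to 120 N. Pads are 22 mm wide; open, the fingers measure 114 mm over their backs; the gripper's body (76 mm by 85 mm) begins 54 mm behind the grasp point. The pads swing forward as they close: fully open they stand 13 mm farther back than shut.
Start: joints at [-75.63, 4.979, 10.078, 95.1, 0, 90], TCP at [0.136, -0.533, 0.25] pointing down, gripper open.
Joint ranges: [-179.16, 179.16], [-48.56, 103.87], [-65.8, 70.77], [-126.05, 130.52], [-82.76, 87.17], [-180, 180]. Speed limits (degrees/s): [127.2, 127.2, 147.25, 180, 180, 180].

INTERFACE

Orientations are given as [roll, pitch, yaw] about the fixed x, y, z axes, in that order (R = Rz(yaw) Ry(pitch) Rx(roll)).
In Python, from workcell import bot gives the robot as it stands.
- The arm moves only by the tool servo_tool, never from a script. Its argument "motion" is a list that holds one entry, the list of rows, each a list of 6 numbers: the shift along the tool's x, y, z in mm, then the turn, a rotation vector about the tool's x, y, z in rad. A call has 1 to 5 rows; each row shifts and turns the commanded pose from where the row before left it, along the tool's axes as they then stand; what a row does not reach is not made up. A row lasts 1/10 s, in which the tool goes at most 50 mm and 8.59 degrees, less where a joint would pass 70% of its speed; a pose out of reach is approached as far as the arm can. A call is refused whole if a number of a shift passes 50 or a number of a turn 0.15, either way. A call with a gripper value outside its range is refused whole. "gripper" is the finger opening in mm, from 0 to 85.4, set as the call begins (left out, the last holds). The fingers move at their own pace and stop on an object; "newtons" is the grip in N (left out, the last holds). Time passes only in rows, so rows that do not move let the fingers close. It gives the time, the measured TCP pose, the force and the opening at its end, in the units of the state.
- bot.get_obs(): the state, without advancing time (a new reading comes with each control period).
- bot.camera(name): name is "side" or "top" or "wrist"; returns a dict with "color" (400x640x3 uint8, red, green, blue), "fx", "fy", "cx", "cy" (pixels), "k1" (the pictures are not rectified: a ray, as slopes to the right and down, at radius r is drawn at 1 + k1 r^2 times it, then the intrinsics apply), "R" (3x3) and "t" (3): a world point X has camera coordinates R X + t. Camera axes: x right, y down, z forward; pixel columns grow to the right and rows downward; lengths in m; the calibration is good to about 2 mm. A picture is of the moment at which its call begins. There is no depth.
- bot.job_done(): hands the job in, once; it reports no verdict.
Trained networks look in a picture, given as the dict that the camera call returned (one of the last four; its "shot" number tells which), for a name from the list of things; names that differ only in an ending like _2 or _b are one class to them, and where a whole thing is asked for, a point or a joint stands for the part that bears it (a point fixed in the world has none). Each returns a list of dicts, best first, with "confidence" (0 to 1); they miss things now and then, are a little off and sometimes report something else, mostly with a low value. They report only what shows in the picture. A call takes as long as a camera call.
- bot.look_for(picture, label): "rect" ([left, top, width, height] in pixels, round what is visible of it).
The state is a dict: "time": time; "q": joint angles; "qd": joint speeds; "joint_efforts": joint torques, N m; "ee_pos": TCP position; "tcp_rot": TCP orientation; "wrist_force": force on the tool from outside, world axes, zero at the start; "torque": the same for the moment, N m; "opening": finger opening in m.
Only numpy, scipy, OpenCV 4.12 (cv2) and the standard library are available. Lean on these libraries where they do the work, as an engineer would, in place of code of your own. Each camera call takes 0.05 s, during which the arm holds its last target.

TASK

Open the guard gate of the small test cage so that the circuit board inside can be reached: gently ease the red thumb lever down until the latch bar is lifted out of its blue catch, pull the gate towards you while it is free, and swing it wide open, to about a right angle. Do not force the latch or sling the gate, leave the gate standing open, and leave everything else where it is.

Things in the scene. Friction and masses are not known exactly. Their poses are not given: they have to be found in the camera images.
- cage: The test cage, fixed to the bench: plywood floor, aluminium posts, clear panels, 260 x 300 x 170 mm (its x, y, z) without the gate. Origin: centre of its underside, on the bench; x points from the gate side to the back, z up. The gate closes its -x side, towards the robot. Rigid: keep the robot's force on cage, gate and lever under 25 N.
- gate (a joint): Angle of the yellow-framed gate, rad: 0 shut, growing as it swings out towards the robot (clockwise from above), end stop at 1.65. Upright hinge at its +y edge. 240 mm wide, frame 12 mm thick, 18 to 152 mm above the bench. A pull of about 2 N at the lever moves it when unlatched; it stays where it is left. Latched, it has about 2 mm of play at its free edge (0.01 rad).
- gate_hinge (a point): Fixed point on the gate's upright hinge axis, 144 mm above the bench; its axes are the cage's. With the gate shut, thumb_spot lies 40 mm in -x and 90 mm in -y of it.
- thumb_spot (a point): Fixed to the gate, swings with it but does not go down with the lever: middle of the red thumb plate's top face while up, 144 mm above the bench. Axes: the gate's (x into the cage when shut, y towards the hinge). Plate 50 mm wide in y; in x 62 mm are free between gate frame and a lip 16 mm high on the plate's outer edge. Press between them with closed fingers from above, pull at the lip.
- latch_pin (a point): Point on the level pin (on the gate, along x) that lever and bar turn on as one piece, 60 mm in -y of thumb_spot, 135 mm above the bench. The steel bar, 10 mm high, runs 116 mm in -y to its nose. Pressing the plate raises the nose; about 1.5 N, up to 5 N while pulling at the lip; let go, it falls by its weight. Lever's hard stop: 19 mm down. A guard covers the bar: only the lever lifts it.
- catch (a point): Fixed point on the cage's right front post, 145 mm up. The blue catch here has two tongues in front of the bar; the way out is a 14 mm slot between them, so the lever must be neither too high nor too low. The catch's height differs by +-11 mm, unmeasured: free within 2.3 mm of lever travel at thumb_spot, starting at 2 to 14.5 mm. Found by easing down in a 6 N pull. Out once the gate is at 0.1.
- board: Green circuit board under test, 90 x 60 mm, 22 mm high, loose on the cage's floor; to be left alone. Origin: centre of its underside.
- tape: Roll of grey tape, 90 mm across, 28 mm high, loose on the cage's clear roof, which is 170 mm above the bench; to be left alone. Origin: centre of its underside.
- screwdriver: Screwdriver with a yellow handle lying right of the cage; to be left alone. Origin: on the bench under its middle.
- tray: Open translucent parts tray, 120 x 170 x 45 mm, right of the cage; to be left alone. Origin: centre of its underside.
- meter: Orange multimeter lying face up, 150 x 75 x 44 mm, left of the cage; to be left alone. Origin: centre of its underside.
- flux_jar: Small amber jar with a white lid, 48 mm across, 60 mm high, left of the cage; to be left alone. Origin: centre of its underside.
- cleaner: White bottle with a red cap, 52 mm across, 120 mm high, right of the cage; to be left alone. Origin: centre of its underside.

How it is judged:
By the outcome, as a careful person would: the job done as asked, in the order asked, and still so for the second after the job is handed in, with the robot touching nothing.
It also fails if it takes over 70 s, if anything falls off the work surface, if the arm or the gripper's body presses on something with over 40 N, if the wrist force passes 120 N, or if a joint passes its speed limit or range.

## Working session

There is one attempt and no reset: what is moved stays moved. The work goes in short steps, Python scripts to look and compute and a tool call to move; the robot and the scene stay as the last step left them, time stands still between calls to the robot, and variables do not carry over. Pictures are saved under pics/ and viewed, and the job is handed in when it is done.

Besides the shell and the picture viewer there is one more tool, called after "Call:" in YAML: its name, and indented under it one key for each argument. servo_tool: Moves the arm, as the interface text tells. Its arguments: {"type":"object","properties":{"motion":{"type":"array","items":{"type":"array","items":{"type":"array","items":{"type":"number"}}}},"gripper":{"type":"number"},"newtons":{"type":"number"}},"required":["motion"]}

```bash
ls; mkdir -p pics; cat > h.py <<'E'
import numpy as np, cv2
from workcell import bot
def ray(p,uv):
    u,v=uv
    xd,yd=(u-p["cx"])/p["fx"],(v-p["cy"])/p["fy"]
    K=np.array([[p["fx"],0,p["cx"]],[0,p["fy"],p["cy"]],[0,0,1.]])
    q=cv2.undistortPoints(np.array([[[u,v]]],float),K,np.array([p["k1"],0,0,0.]))[0,0]
    R=np.array(p["R"]);t=np.array(p["t"])
    return -R.T@t, R.T@np.array([q[0],q[1],1.])
def atz(p,uv,z):
    o,d=ray(p,uv); return o+d*(z-o[2])/d[2]
def proj(p,X):
    R=np.array(p["R"]);t=np.array(p["t"]);c=R@np.array(X)+t
    x,y=c[0]/c[2],c[1]/c[2];s=1+p["k1"]*(x*x+y*y)
    return np.array([p["fx"]*x*s+p["cx"],p["fy"]*y*s+p["cy"]])
def save(p,n,pts=[]):
    im=np.array(p["color"])[:,:,::-1].copy()
    for q in pts: cv2.circle(im,tuple(int(round(a)) for a in q),3,(255,0,255),1)
    cv2.imwrite("pics/"+n,im)
E
python3 - <<'E'
from h import *
for n in ["side","top","wrist"]:
    p=bot.camera(n); save(p,n+"0.png")
    print(n,-np.array(p["R"]).T@np.array(p["t"]),p["fx"],p["k1"])
    for l in ["cage","gate","thumb_spot","latch_pin","tape","board","cleaner","screwdriver","tray","meter","flux_jar"]:
        print(l,[(np.round(d["rect"]).tolist(),round(d["confidence"],2)) for d in bot.look_for(p,l)][:2])
print(bot.get_obs())
E
```

```text
pics
side [ 1.32003594 -0.05874298  1.2521284 ] 518.3763351149408 -0.15373029892977513
cage [([231.0, 168.0, 143.0, 154.0], 0.81)]
gate [([241.0, 168.0, 70.0, 37.0], 0.81)]
thumb_spot [([243.0, 165.0, 66.0, 39.0], 0.6), ([231.0, 166.0, 141.0, 153.0], 0.31)]
latch_pin [([242.0, 165.0, 70.0, 40.0], 0.62)]
tape [([268.0, 225.0, 38.0, 40.0], 0.74), ([184.0, 235.0, 23.0, 34.0], 0.28)]
board []
cleaner [([187.0, 234.0, 17.0, 32.0], 0.68)]
screwdriver [([206.0, 137.0, 12.0, 34.0], 0.81), ([267.0, 226.0, 42.0, 40.0], 0.57)]
tray [([131.0, 189.0, 67.0, 44.0], 0.66), ([207.0, 141.0, 17.0, 50.0], 0.55)]
meter [([473.0, 182.0, 49.0, 50.0], 0.73)]
flux_jar [([454.0, 233.0, 21.0, 28.0], 0.64)]
top [ 0.40968651 -0.0192126   1.35484775] 428.7548135505177 -0.09712921848076851
cage [([288.0, 99.0, 117.0, 115.0], 0.83)]
gate [([314.0, 175.0, 85.0, 35.0], 0.59)]
thumb_spot [([312.0, 178.0, 87.0, 35.0], 0.77), ([429.0, 156.0, 15.0, 20.0], 0.61)]
latch_pin [([285.0, 100.0, 122.0, 115.0], 0.73), ([312.0, 177.0, 85.0, 37.0], 0.58)]
tape [([343.0, 116.0, 32.0, 31.0], 0.7)]
board []
cleaner [([428.0, 159.0, 1
[... 416 characters left out ...]
 23.0, 16.0], 0.62)]
tray []
meter []
flux_jar []
{'time': 1.8, 'q': array([-7.56280672e+01,  4.97854306e+00,  1.00766493e+01,  9.50997481e+01,
        2.31273437e-04,  9.00005408e+01]), 'qd': array([-0.01079092, -0.01765303,  0.05026406, -0.00277447,  0.07355886,
       -0.07864427]), 'joint_efforts': array([ 1.47996165e-03, -5.20092630e+01,  4.64856827e+01,  1.52783956e-03,
        2.52929726e-05,  1.22002811e-05]), 'ee_pos': array([ 0.13651587, -0.53277324,  0.25027355]), 'tcp_rot': array([-1.79998358e+02, -2.31257940e-04,  1.43713919e+01]), 'wrist_force': array([ 0.42498798, -0.04412251,  0.51101374]), 'torque': array([0.00543375, 0.04596279, 0.03603124]), 'opening': 0.08518030959381084}
```

```bash
python3 - <<'E'
import cv2
a=cv2.imread("pics/top0.png");b=cv2.imread("pics/side0.png")
cv2.imwrite("pics/topc.png",cv2.resize(a[90:240,270:460],None,fx=4,fy=4,interpolation=2))
cv2.imwrite("pics/sidec.png",cv2.resize(b[130:330,190:400],None,fx=3,fy=3,interpolation=2))
E
```

```text
(no output)
```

View pics/topc.png

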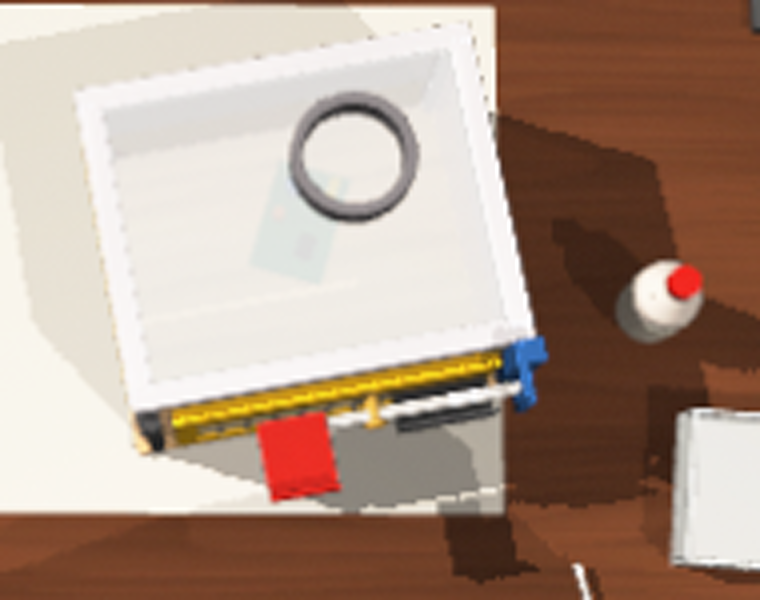

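View pics/sidec.png

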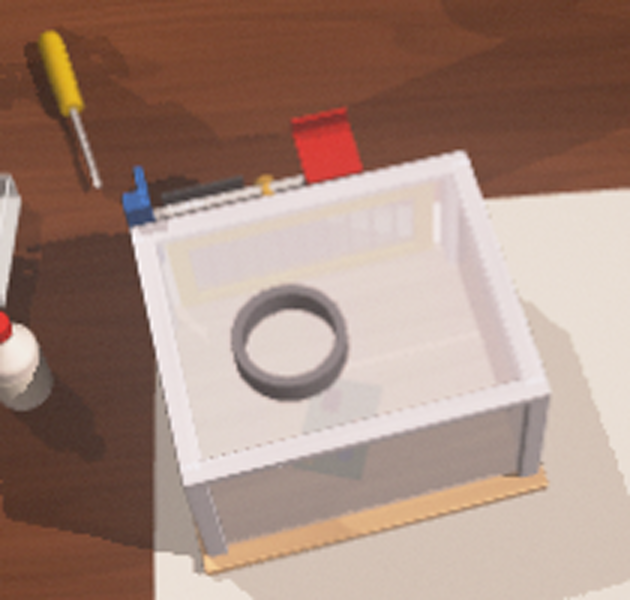

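View pics/top0.png

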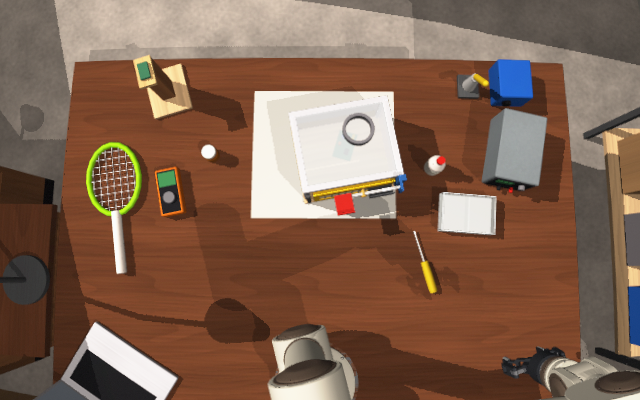

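```bash
python3 - <<'E'
from h import *
T=bot.camera("top");S=bot.camera("side")
loc=dict(bl=(.13,.15),br=(.13,-.15),fr=(-.13,-.15),fl=(-.13,.15))
ct=dict(bl=(78,93),br=(467,25),fr=(540,335),fl=(136,408))
cs=dict(fr=(132,230),fl=(465,152),bl=(548,390),br=(190,480))
W={}
for k in loc:
    a=atz(T,(ct[k][0]/4+270,ct[k][1]/4+90),.17);b=atz(S,(cs[k][0]/3+190,cs[k][1]/3+130),.17)
    print(k,a.round(4),b.round(4));W[k]=(a,b)
for nm,sel in (("T",[0]),("S",[1]),("both",[0,1])):
    A=np.array([loc[k] for k in loc for i in sel]);B=np.array([W[k][i][:2] for k in loc for i in sel])
    ca,cb=A.mean(0),B.mean(0);H=(A-ca).T@(B-cb)
    th=np.arctan2(H[0,1]-H[1,0],H[0,0]+H[1,1]);c,s=np.cos(th),np.sin(th);R=np.array([[c,-s],[s,c]])
    t=cb-R@ca;print(nm,"yaw",np.degrees(th),"c",t,"res",np.abs(B-(A@R.T+t)).max(0), "edges",[np.linalg.norm(W['bl'][i]-W['br'][i]).round(4) for i in sel],[np.linalg.norm(W['bl'][i]-W['fl'][i]).round(4) for i in sel])
print("plate top");
for q in [(258,420),(325,412),(338,490),(272,500)]:
    print(atz(T,(q[0]/4+270,q[1]/4+90),.144).round(4),atz(T,(q[0]/4+270,q[1]/4+90),.16).round(4))
print("plate side");
for q in [(306,180),(362,172),(346,109),(292,119),(348,120),(295,131)]:
    print(atz(S,(q[0]/3+190,q[1]/3+130),.144).round(4),atz(S,(q[0]/3+190,q[1]/3+130),.16).round(4))
E
```

```text
bl [0.7985 0.0782 0.17  ] [0.8016 0.0802 0.17  ]
br [ 0.8515 -0.2021  0.17  ] [ 0.8532 -0.1962  0.17  ]
fr [ 0.6239 -0.2495  0.17  ] [ 0.6273 -0.2425  0.17  ]
fl [0.5708 0.0342 0.17  ] [0.5741 0.0391 0.17  ]
T yaw 10.947705042019757 c [ 0.71115799 -0.08479427] res [0.01580086 0.00893606] edges [np.float64(0.2853)] [np.float64(0.232)]
S yaw 10.748267736268634 c [ 0.71406142 -0.07984442] res [0.01655971 0.01154821] edges [np.float64(0.2812)] [np.float64(0.2313)]
both yaw 10.848417122788074 c [ 0.71260971 -0.08231934] res [0.0173771  0.01164779] edges [np.float64(0.2853), np.float64(0.2812)] [np.float64(0.232), np.float64(0.2313)]
plate top
[ 0.566  -0.0516  0.144 ] [ 0.564  -0.0512  0.16  ]
[ 0.572  -0.0994  0.144 ] [ 0.5699 -0.0983  0.16  ]
[ 0.5163 -0.1084  0.144 ] [ 0.5149 -0.1072  0.16  ]
[ 0.509  -0.0616  0.144 ] [ 0.5077 -0.061   0.16  ]
plate side
[ 0.5731 -0.0974  0.144 ] [ 0.5838 -0.0969  0.16  ]
[ 0.5691 -0.0489  0.144 ] [ 0.5799 -0.0491  0.16  ]
[ 0.5007 -0.0586  0.144 ] [ 0.5125 -0.0586  0.16  ]
[ 0.5072 -0.1068  0.144 ] [ 0.519  -0.1061  0.16  ]
[ 0.5128 -0.0576  0.144 ] [ 0.5245 -0.0576  0.16  ]
[ 0.5205 -0.1047  0.144 ] [ 0.532 -0.104  0.16 ]
```

Call:
servo_tool:
  motion:
    - [[0, 0, 0, 0, 0, 0.0605], [36, -27.7, 0, 0, 0, 0], [36, -27.7, 0, 0, 0, 0], [36, -27.7, 0, 0, 0, 0], [36, -27.7, 0, 0, 0, 0]]
  gripper: 0
  newtons: 40

```text
time: 2.4
ee_pos: [0.2577, -0.3954, 0.2503]
tcp_rot: [180.0, -0.0, 10.9]
wrist_force: [0.9, -1.0, 0.3]
opening: 0.0126
```

Call:
servo_tool:
  motion:
    - [[36, -27.7, 0, 0, 0, 0], [36, -27.7, 0, 0, 0, 0], [36, -27.7, 0, 0, 0, 0], [36, -27.7, 0, 0, 0, 0], [36, -27.7, 0, 0, 0, 0]]

```text
time: 2.9
ee_pos: [0.4084, -0.2251, 0.2505]
tcp_rot: [180.0, -0.0, 10.9]
wrist_force: [0.2, -0.9, 0.5]
opening: 0.0001
```

Call:
servo_tool:
  motion:
    - [[36, -27.7, 0, 0, 0, 0], [36, -27.7, 0, 0, 0, 0], [36, -27.7, 0, 0, 0, 0], [0, 0, 0, 0, 0, 0], [0, 0, 0, 0, 0, 0]]

```text
time: 3.4
ee_pos: [0.4981, -0.1239, 0.25]
tcp_rot: [-180.0, 0.0, 11.0]
wrist_force: [-0.8, 0.0, 0.4]
opening: -0.0
```

Call:
servo_tool:
  motion:
    - [[23.5, -17.7, 0, 0, 0, 0], [23.5, -17.7, 0, 0, 0, 0], [0, 0, 0, 0, 0, 0]]

```text
time: 3.7
ee_pos: [0.5381, -0.0805, 0.2499]
tcp_rot: [-180.0, -0.0, 10.9]
wrist_force: [0.2, -0.5, 0.5]
opening: 0.0001
```

```bash
python3 - <<'E'
from h import *
for n in ["wrist","top","side"]:
    p=bot.camera(n)
    c,s=np.cos(np.radians(10.9)),np.sin(np.radians(10.9))
    ts=np.array([.5425,-.0793,.144])
    f=lambda x,y,z=0: proj(p,ts+np.array([c*x-s*y,s*x+c*y,z]))
    pts=[f(0,0),f(-.028,.025),f(-.028,-.025),f(.028,.025),f(.028,-.025),f(.04,.09),f(-.028,.025,.016),f(-.028,-.025,.016)]
    save(p,n+"1.png",pts)
    im=cv2.imread("pics/"+n+"1.png")
    u,v=map(int,pts[0])
    if n!="wrist":
        im=im[max(0,v-50):v+50,u-65:u+65];im=cv2.resize(im,None,fx=6,fy=6,interpolation=2)
    cv2.imwrite("pics/"+n+"1c.png",im)
o=bot.get_obs();print(o["ee_pos"],o["tcp_rot"],o["wrist_force"])
E
```

```text
[ 0.53663469 -0.0820518   0.25042708] [1.79986502e+02 1.58942051e-02 1.08466578e+01] [-0.81623387 -0.16418787  0.39364146]
```

View pics/wrist1c.png

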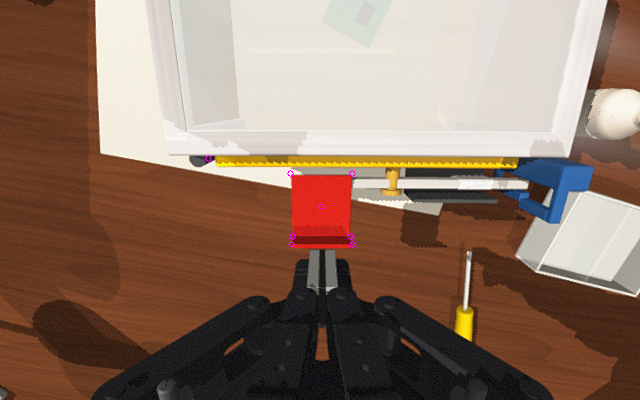

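View pics/side1c.png

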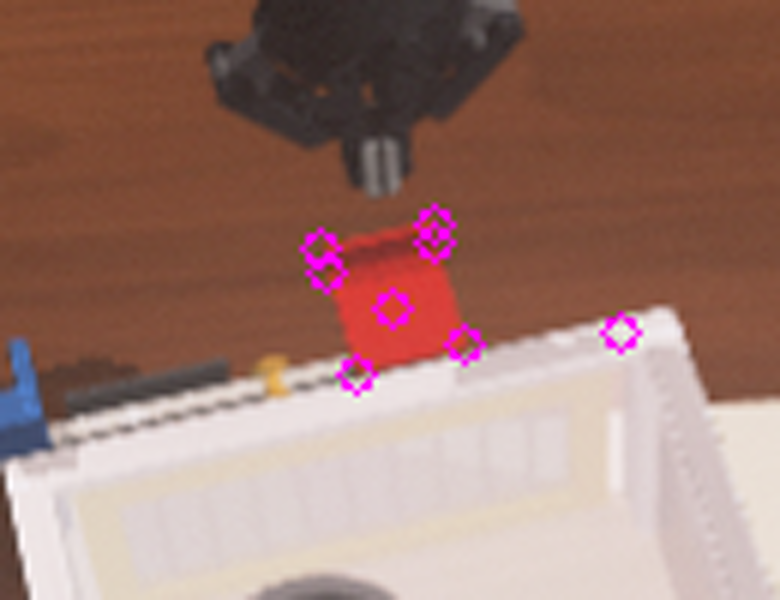

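Call:
servo_tool:
  motion:
    - [[0, 0, 25, 0, 0, 0], [0, 0, 25, 0, 0, 0], [0, 0, 20, 0, 0, 0], [0, 0, 10, 0, 0, 0], [0, 0, 0, 0, 0, 0]]

```text
time: 4.35
ee_pos: [0.5363, -0.0818, 0.1694]
tcp_rot: [-180.0, 0.1, 10.8]
wrist_force: [0.6, 0.2, 1.3]
opening: 0.0
```

Call:
servo_tool:
  motion:
    - [[0, 0, 2, 0, 0, 0], [0, 0, 2, 0, 0, 0], [0, 0, 0, 0, 0, 0]]

```text
time: 4.65
ee_pos: [0.5376, -0.0811, 0.1669]
tcp_rot: [180.0, -0.1, 10.9]
wrist_force: [-0.7, -0.5, 0.4]
opening: -0.0
```

Call:
servo_tool:
  motion:
    - [[-3, 0, 0, 0, 0, 0], [-3, 0, 0, 0, 0, 0], [-1, 0, 0, 0, 0, 0], [0, 0, 0, 0, 0, 0]]

```text
time: 5.05
ee_pos: [0.5303, -0.0824, 0.1665]
tcp_rot: [180.0, -0.0, 10.9]
wrist_force: [-0.4, 0.5, 0.1]
opening: 0.0002
```

Call:
servo_tool:
  motion:
    - [[-1, 0, 0, 0, 0, 0], [-1, 0, 0, 0, 0, 0], [-1, 0, 0, 0, 0, 0], [0, 0, 0, 0, 0, 0]]

```text
time: 5.45
ee_pos: [0.5274, -0.0829, 0.1663]
tcp_rot: [-180.0, 0.0, 10.9]
wrist_force: [0.4, 0.7, 0.5]
opening: 0.0001
```

Call:
servo_tool:
  motion:
    - [[-0.5, 0, 0, 0, 0, 0], [-0.5, 0, 0, 0, 0, 0], [0, 0, 0, 0, 0, 0]]

```text
time: 5.75
ee_pos: [0.5264, -0.0831, 0.1663]
tcp_rot: [-180.0, 0.0, 10.9]
wrist_force: [0.3, -0.1, -0.6]
opening: -0.0
```

Call:
servo_tool:
  motion:
    - [[-0.5, 0, 0, 0, 0, 0], [-0.5, 0, 0, 0, 0, 0], [0, 0, 0, 0, 0, 0]]

```text
time: 6.05
ee_pos: [0.5256, -0.0832, 0.1663]
tcp_rot: [-180.0, -0.0, 10.9]
wrist_force: [1.6, 0.8, -0.1]
opening: 0.0002
```

Call:
servo_tool:
  motion:
    - [[-0.5, 0, 0, 0, 0, 0], [0, 0, 0, 0, 0, 0]]

```text
time: 6.25
ee_pos: [0.5252, -0.0832, 0.1664]
tcp_rot: [-180.0, -0.0, 10.9]
wrist_force: [2.1, 2.9, 0.2]
opening: 0.0001
```

Call:
servo_tool:
  motion:
    - [[-0.5, 0, 0, 0, 0, 0], [0, 0, 0, 0, 0, 0]]

```text
time: 6.45
ee_pos: [0.5249, -0.0832, 0.1664]
tcp_rot: [-180.0, -0.1, 10.9]
wrist_force: [4.6, 3.3, -0.9]
opening: -0.0
```

Call:
servo_tool:
  motion:
    - [[-0.5, 0, 0, 0, 0, 0], [0, 0, 0, 0, 0, 0]]

```text
time: 6.65
ee_pos: [0.5249, -0.0833, 0.1664]
tcp_rot: [-180.0, -0.1, 10.9]
wrist_force: [6.6, 3.1, -1.8]
opening: 0.0001
```

Call:
servo_tool:
  motion:
    - [[0.1, 0, 1, 0, 0, 0], [0, 0, 1, 0, 0, 0], [0, 0, 0, 0, 0, 0]]

```text
time: 6.95
ee_pos: [0.5249, -0.0836, 0.165]
tcp_rot: [180.0, -0.1, 10.9]
wrist_force: [6.0, 1.8, 2.4]
opening: -0.0003
```

Call:
servo_tool:
  motion:
    - [[0, 0, 1, 0, 0, 0], [0, 0, 0, 0, 0, 0]]

```text
time: 7.15
ee_pos: [0.525, -0.0836, 0.164]
tcp_rot: [180.0, -0.1, 10.9]
wrist_force: [6.2, 2.2, 2.7]
opening: -0.0001
```

Call:
servo_tool:
  motion:
    - [[0, 0, 1, 0, 0, 0], [0, 0, 0, 0, 0, 0]]

```text
time: 7.35
ee_pos: [0.525, -0.0836, 0.163]
tcp_rot: [180.0, -0.1, 10.9]
wrist_force: [5.0, 1.4, 2.1]
opening: -0.0002
```

Call:
servo_tool:
  motion:
    - [[0, 0, 1, 0, 0, 0], [0, 0, 0, 0, 0, 0]]

```text
time: 7.55
ee_pos: [0.5249, -0.0835, 0.162]
tcp_rot: [180.0, -0.1, 10.9]
wrist_force: [5.4, 2.6, 3.0]
opening: -0.0003
```

Call:
servo_tool:
  motion:
    - [[0, 0, 1, 0, 0, 0], [0, 0, 0, 0, 0, 0]]

```text
time: 7.75
ee_pos: [0.5249, -0.0834, 0.1611]
tcp_rot: [180.0, -0.1, 10.9]
wrist_force: [5.4, 2.7, 3.1]
opening: -0.0001
```

Call:
servo_tool:
  motion:
    - [[0, 0, 1, 0, 0, 0], [0, 0, 0, 0, 0, 0]]

```text
time: 7.95
ee_pos: [0.5249, -0.0834, 0.16]
tcp_rot: [180.0, -0.1, 10.9]
wrist_force: [4.8, 3.1, 3.4]
opening: -0.0002
```

Call:
servo_tool:
  motion:
    - [[0, 0, 1, 0, 0, 0], [0, 0, 0, 0, 0, 0]]

```text
time: 8.15
ee_pos: [0.5249, -0.0833, 0.159]
tcp_rot: [180.0, -0.1, 10.9]
wrist_force: [4.9, 3.2, 3.0]
opening: 0.0003
```

Call:
servo_tool:
  motion:
    - [[-0.2, 0, 1, 0, 0, 0], [0, 0, 0, 0, 0, 0]]

```text
time: 8.35
ee_pos: [0.5249, -0.0832, 0.1581]
tcp_rot: [-180.0, -0.2, 10.9]
wrist_force: [4.8, 4.2, 2.8]
opening: -0.0001
```

Call:
servo_tool:
  motion:
    - [[0, 0, 1, 0, 0, 0], [0, 0, 0, 0, 0, 0]]

```text
time: 8.55
ee_pos: [0.5248, -0.0832, 0.1571]
tcp_rot: [-180.0, -0.2, 10.9]
wrist_force: [4.7, 4.4, 3.0]
opening: -0.0001
```

Call:
servo_tool:
  motion:
    - [[0, 0, 1, 0, 0, 0], [0, 0, 0, 0, 0, 0]]

```text
time: 8.75
ee_pos: [0.5245, -0.083, 0.1558]
tcp_rot: [-179.9, -0.1, 10.9]
wrist_force: [3.8, 5.7, 3.3]
opening: -0.0002
```

Call:
servo_tool:
  motion:
    - [[-0.3, -0.5, 0, 0, 0, 0], [0, 0, 0, 0, 0, 0]]

```text
time: 8.95
ee_pos: [0.5239, -0.0827, 0.1558]
tcp_rot: [-180.0, -0.1, 10.9]
wrist_force: [2.7, 4.8, 2.1]
opening: 0.0002
```

Call:
servo_tool:
  motion:
    - [[0, 0, 0.8, 0, 0, 0], [0, 0, 0, 0, 0, 0]]

```text
time: 9.15
ee_pos: [0.524, -0.0827, 0.1549]
tcp_rot: [-180.0, -0.1, 10.9]
wrist_force: [4.2, 4.1, 2.6]
opening: -0.0001
```

Call:
servo_tool:
  motion:
    - [[-0.5, -0.3, 0, 0, 0, 0], [0, 0, 0, 0, 0, 0]]

```text
time: 9.35
ee_pos: [0.5234, -0.0825, 0.155]
tcp_rot: [-180.0, -0.1, 10.9]
wrist_force: [3.4, 4.5, 2.4]
opening: -0.0001
```

Call:
servo_tool:
  motion:
    - [[-0.5, -0.3, 0, 0, 0, 0], [0, 0, 0, 0, 0, 0]]

```text
time: 9.55
ee_pos: [0.5229, -0.0822, 0.155]
tcp_rot: [-180.0, -0.1, 10.9]
wrist_force: [3.3, 5.4, 2.4]
opening: -0.0003
```

Call:
servo_tool:
  motion:
    - [[-1.8, -1.4, 0, 0, 0, 0.02], [-1.8, -1.4, 0, 0, 0, 0.02], [0, 0, 0, 0, 0, 0]]

```text
time: 9.85
ee_pos: [0.5185, -0.0803, 0.1549]
tcp_rot: [-180.0, -0.1, 8.6]
wrist_force: [2.3, 5.7, 3.3]
opening: -0.0002
```

Call:
servo_tool:
  motion:
    - [[-1.8, -1.2, 0, 0, 0, 0.02], [-1.8, -1.2, 0, 0, 0, 0.02], [0, 0, 0, 0, 0, 0]]

```text
time: 10.15
ee_pos: [0.5146, -0.0784, 0.1548]
tcp_rot: [-180.0, -0.0, 6.3]
wrist_force: [2.3, 4.9, 1.6]
opening: 0.0002
```

Call:
servo_tool:
  motion:
    - [[-1.8, -1.2, 0, 0, 0, 0.02], [-1.8, -1.2, 0, 0, 0, 0.02], [0, 0, 0, 0, 0, 0]]

```text
time: 10.45
ee_pos: [0.5108, -0.0764, 0.1548]
tcp_rot: [-180.0, -0.0, 4.0]
wrist_force: [2.4, 5.2, 2.6]
opening: -0.0001
```

```bash
python3 - <<'E'
from h import *
for n in ["wrist","top"]:
    p=bot.camera(n); save(p,n+"2.png")
im=cv2.imread("pics/top2.png")[90:240,270:460];cv2.imwrite("pics/top2c.png",cv2.resize(im,None,fx=4,fy=4,interpolation=2))
o=bot.get_obs();print(o["ee_pos"],o["tcp_rot"],o["wrist_force"],o["torque"])
E
```

```text
[ 0.51080338 -0.07642594  0.1547285 ] [-1.79959355e+02 -3.20701974e-02  4.07593766e+00] [3.14051417 4.19667554 2.74917977] [ 0.95763897 -0.45589473 -0.08434093]
```

View pics/wrist2.png

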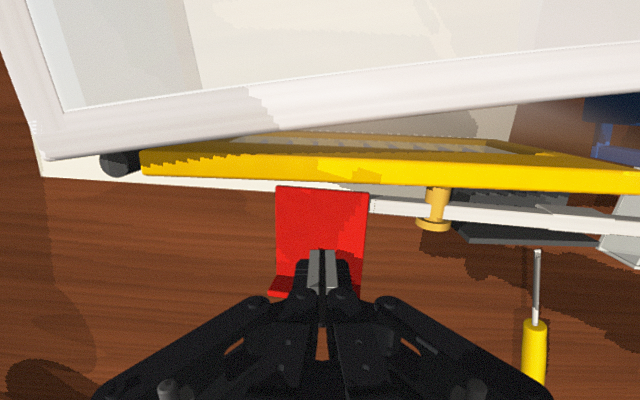

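View pics/top2c.png

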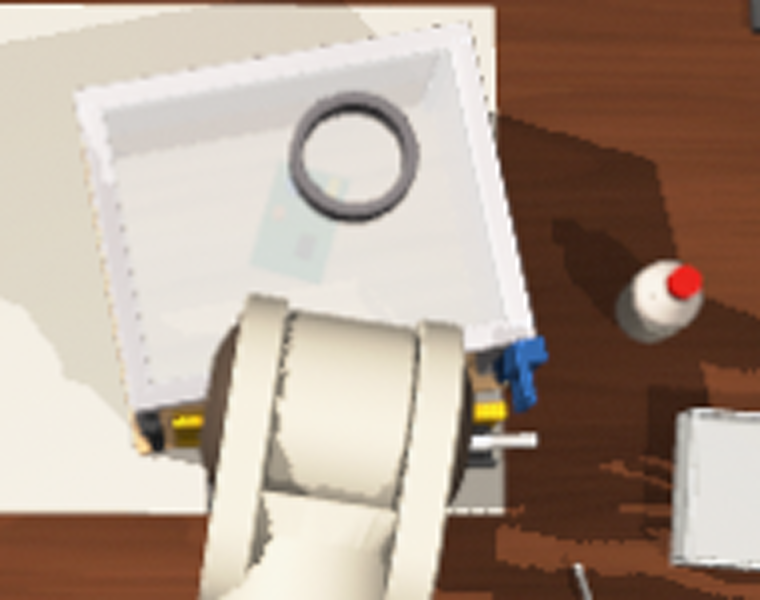

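Call:
servo_tool:
  motion:
    - [[-1.8, -1.5, 0, 0, 0, 0.02], [-1.8, -1.5, 0, 0, 0, 0.02], [-1.8, -1.5, 0, 0, 0, 0.02], [-1.8, -1.5, 0, 0, 0, 0.02], [0, 0, 0, 0, 0, 0]]

```text
time: 11.05
ee_pos: [0.5027, -0.071, 0.1545]
tcp_rot: [180.0, 0.0, -0.6]
wrist_force: [-0.8, 1.4, 3.3]
opening: -0.0001
```

Call:
servo_tool:
  motion:
    - [[-1.8, -1.5, 0, 0, 0, 0.02], [-1.8, -1.5, 0, 0, 0, 0.02], [-1.8, -1.5, 0, 0, 0, 0.02], [-1.8, -1.5, 0, 0, 0, 0.02], [0, 0, 0, 0, 0, 0]]

```text
time: 11.55
ee_pos: [0.4958, -0.0645, 0.1544]
tcp_rot: [-180.0, 0.0, -5.2]
wrist_force: [-0.1, 0.4, 1.1]
opening: -0.0002
```

Call:
servo_tool:
  motion:
    - [[0, 0, -3, 0, 0, 0], [0, 0, -3, 0, 0, 0], [0, 0, -3, 0, 0, 0], [0, 0, -2, 0, 0, 0], [0, 0, 0, 0, 0, 0]]

```text
time: 12.05
ee_pos: [0.4965, -0.0648, 0.1658]
tcp_rot: [-180.0, -0.0, -5.1]
wrist_force: [-1.2, 0.5, -0.4]
opening: 0.0001
```

Call:
servo_tool:
  motion:
    - [[-2.7, -1.9, 0, 0, 0, 0.03], [-2.7, -1.9, 0, 0, 0, 0.03], [-2.7, -1.9, 0, 0, 0, 0.03], [-2.7, -1.9, 0, 0, 0, 0.03], [-2.7, -1.9, 0, 0, 0, 0.03]]

```text
time: 12.55
ee_pos: [0.4779, -0.088, 0.1655]
tcp_rot: [-178.5, 0.1, -11.2]
wrist_force: [-0.1, 0.2, 0.4]
opening: 0.0001
```

```bash
python3 - <<'E'
from h import *
for n in ["wrist"]:
    p=bot.camera(n); save(p,n+"3.png")
o=bot.get_obs();print(o["time"],o["ee_pos"],o["tcp_rot"],o["wrist_force"],o["torque"])
E
```

```text
12.6 [ 0.47730614 -0.08876113  0.16550757] [-1.78545928e+02  1.25186116e-01 -1.12547182e+01] [ 0.40807902 -1.41714769  0.19863064] [-0.05538199  0.00076993 -0.07279207]
```

View pics/wrist3.png

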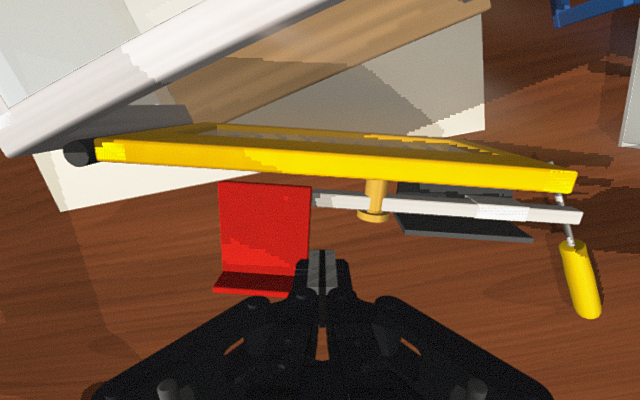

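```bash
python3 - <<'E'
from h import *
for n in ["top","side"]:
    p=bot.camera(n); save(p,n+"3.png")
o=bot.get_obs();print(o)
E
```

```text
{'time': 12.7, 'q': array([-11.22026005,  -4.5584214 ,  -8.88153487,  85.78978548,
         1.43641018, 179.92945168]), 'qd': array([ 9.16919098e-01,  2.39004087e-01,  2.72250278e-01, -2.70647174e-01,
        3.47044993e-05,  4.17105005e-02]), 'joint_efforts': array([-5.13258912e-01, -4.22349358e+01,  4.69747460e+01,  8.26416188e-02,
        8.41595326e-02, -4.54086723e-03]), 'ee_pos': array([ 0.47786031, -0.08799662,  0.16544516]), 'tcp_rot': array([-1.78563452e+02,  1.11130390e-01, -1.11497338e+01]), 'wrist_force': array([ 0.57543624, -0.61709954,  0.26299243]), 'torque': array([-0.08317298, -0.02964588,  0.00404804]), 'opening': 0.0005532337746784326}
```

View pics/top3.png

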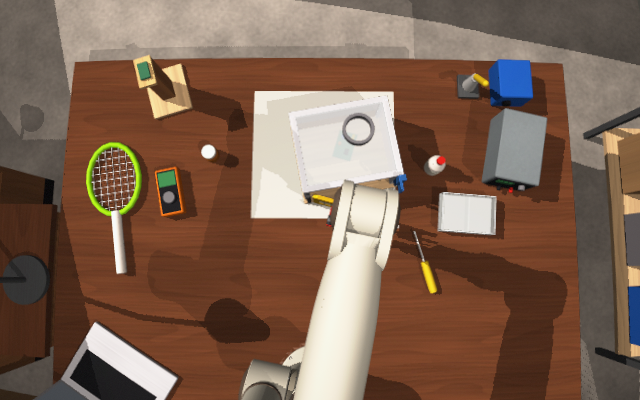

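View pics/side3.png

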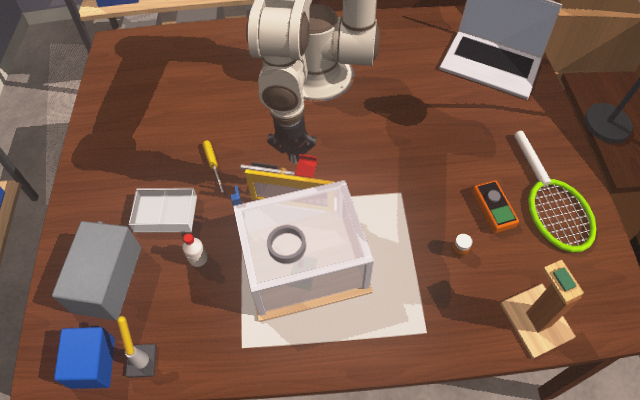

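Call:
servo_tool:
  motion:
    - [[0, 0, -15, 0, 0, 0], [0, 0, -20, 0, 0, 0], [0, 0, -25, 0, 0, 0], [-20, 0, -25, 0, 0, 0], [-20, 0, 0, 0, 0, 0]]

```text
time: 13.2
ee_pos: [0.4394, -0.0816, 0.2547]
tcp_rot: [-178.6, -0.2, -11.0]
wrist_force: [0.2, -0.1, 0.3]
opening: -0.0003
```

Call:
servo_tool:
  motion:
    - [[0, 0, 0, 0, 0, -0.149], [0, 0, 0, 0, 0, -0.149], [0, 0, 0, 0, 0, -0.149], [0, 0, 0, 0, 0, -0.149], [0, 0, 0, 0, 0, -0.149]]

```text
time: 13.7
ee_pos: [0.439, -0.0815, 0.2517]
tcp_rot: [-178.9, -1.0, 32.0]
wrist_force: [0.1, -0.8, -0.1]
opening: 0.0001
```

Call:
servo_tool:
  motion:
    - [[0, 0, 0, 0, 0, -0.149], [0, 0, 0, 0, 0, -0.149], [0, 0, 0, 0, 0, -0.149], [0, 0, 0, 0, 0, -0.149], [0, 0, 0, 0, 0, -0.149]]

```text
time: 14.2
ee_pos: [0.439, -0.0815, 0.2517]
tcp_rot: [-179.9, -1.4, 74.7]
wrist_force: [-0.1, 0.1, -0.1]
opening: -0.0004
```

Call:
servo_tool:
  motion:
    - [[0, 0, 0, 0, 0, -0.149], [0, 0, 0, 0, 0, -0.149], [0, 0, 0, 0, 0, -0.149], [0, 0, 0, 0, 0, -0.149], [0, 0, 0, 0, 0, -0.149]]

```text
time: 14.7
ee_pos: [0.4389, -0.0815, 0.2517]
tcp_rot: [179.1, -1.2, 117.4]
wrist_force: [-0.0, -0.0, 0.7]
opening: -0.0004
```

Call:
servo_tool:
  motion:
    - [[0, 0, 0, 0, 0, -0.149], [0, 0, 0, 0, 0, -0.149], [0, 0, 0, 0, 0, -0.149], [0, 0, 0, 0, 0, -0.149], [0, 0, 0, 0, 0, -0.149]]

```text
time: 15.2
ee_pos: [0.4389, -0.0815, 0.2517]
tcp_rot: [178.6, -0.3, 160.1]
wrist_force: [-0.7, 0.1, -0.3]
opening: 0.0001
```

```bash
python3 - <<'E'
from h import *
for n in ["side","top","wrist"]:
    p=bot.camera(n); save(p,n+"4.png")
b=cv2.imread("pics/side4.png")
cv2.imwrite("pics/side4c.png",cv2.resize(b[120:320,190:400],None,fx=3,fy=3,interpolation=2))
o=bot.get_obs();print(o["q"],o["time"],o["ee_pos"],o["tcp_rot"],o["wrist_force"],o["torque"])
E
```

```text
[-11.37979842  -9.03599496  -3.41564602  95.66540942   1.44286073
   9.10059841] 15.35 [ 0.43901342 -0.08152736  0.25140681] [178.58241926  -0.27268504 159.52240926] [0.51937778 0.62142759 0.72675429] [-0.01095627 -0.02113417 -0.00326079]
```

View pics/side4c.png

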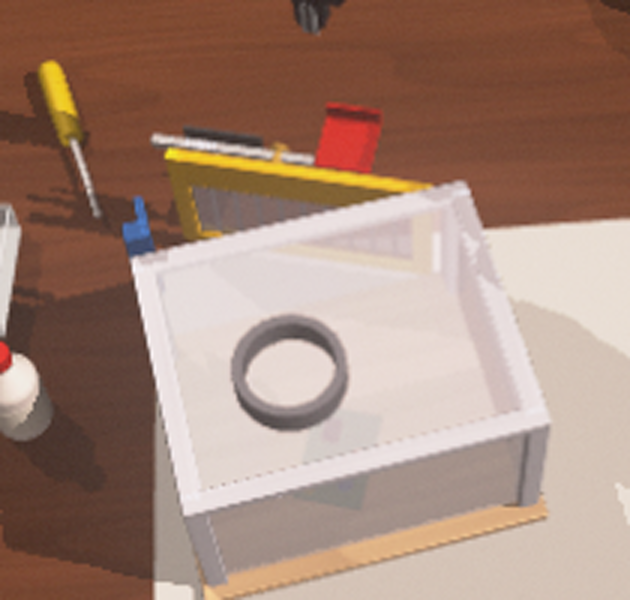

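View pics/wrist4.png

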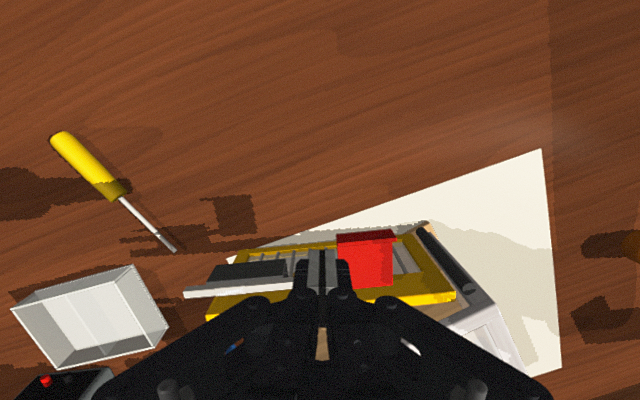

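View pics/top4.png

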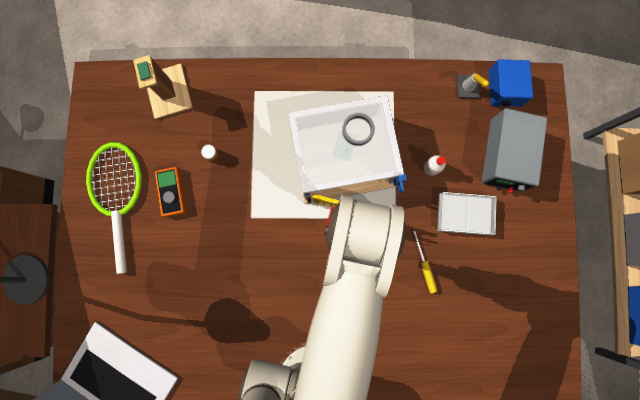

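```bash
python3 - <<'E'
from h import *
from scipy.optimize import least_squares
S=bot.camera("side");W=bot.camera("wrist")
obs=[(S,(316,165),(-12,-115,144)),(S,(372,175),(-12,-65,144)),(S,(330,103),(-71,-115,160)),(S,(381,110),(-71,-65,160)),
(W,(337,234),(-71,-115,160)),(W,(394,230),(-71,-65,160)),(W,(340,288),(-12,-115,144)),(W,(396,286),(-12,-65,144))]
def res(v):
    hx,hy,yaw=v;c,s=np.cos(yaw),np.sin(yaw);r=[]
    for p,q,l in obs:
        x,y,z=np.array(l)/1000
        if p is S:q=(q[0]/3+190,q[1]/3+120)
        r+=list(proj(p,(hx+c*x-s*y,hy+s*x+c*y,z))-q)
    return r
f=least_squares(res,[.565,.017,-.17]);print(f.x,np.degrees(f.x[2]),np.round(f.fun,1))
f=least_squares(lambda v:res([.5648,.0167,v[0]]),[-.17]);print(np.degrees(f.x),np.round(f.fun,1))
E
```

```text
[ 0.55981214  0.01811056 -0.26042779] -14.92141337840405 [-1.4 -2.3 -1.5 -3.  -1.8 -2.8 -0.4 -2.7 -0.1  4.2  3.7  1.9  0.8 -0.5
 -2.3 -3.9]
[-17.02204063] [-1.4 -2.  -1.5 -2.2 -0.9 -2.4  0.3 -1.7  3.2  5.   6.8  4.8  1.3  0.3
 -1.8 -1.4]
```

Call:
servo_tool:
  motion:
    - [[0, 0, 0, 0.025, 0, -0.087], [-23.6, 19.1, 0, 0, 0, 0], [-23.6, 19.1, 0, 0, 0, 0], [0, 0, 30, 0, 0, 0], [0, 0, 0, 0, 0, 0]]

```text
time: 15.95
ee_pos: [0.4936, -0.0568, 0.2171]
tcp_rot: [-180.0, -0.6, 164.6]
wrist_force: [0.0, 0.2, -0.2]
opening: 0.0001
```

```bash
python3 - <<'E'
from h import *
for n in ["wrist","side"]:
    p=bot.camera(n); save(p,n+"5.png")
b=cv2.imread("pics/side5.png")
cv2.imwrite("pics/side5c.png",cv2.resize(b[120:220,230:350],None,fx=6,fy=6,interpolation=2))
o=bot.get_obs();print(o["q"],o["time"],o["ee_pos"],o["tcp_rot"],o["wrist_force"])
E
```

```text
[-6.63678053e+00 -2.47557176e+00 -8.10466852e-01  9.19793234e+01
  4.16383969e-02  8.79415522e+00] 16.05 [ 0.49382718 -0.05726442  0.22057395] [-179.99310911   -0.31689038  164.56893102] [-1.1462146  -0.63297393  1.22812032]
```

View pics/wrist5.png

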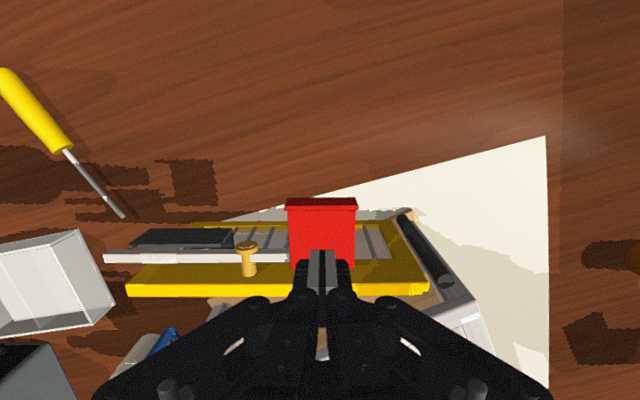

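View pics/side5c.png

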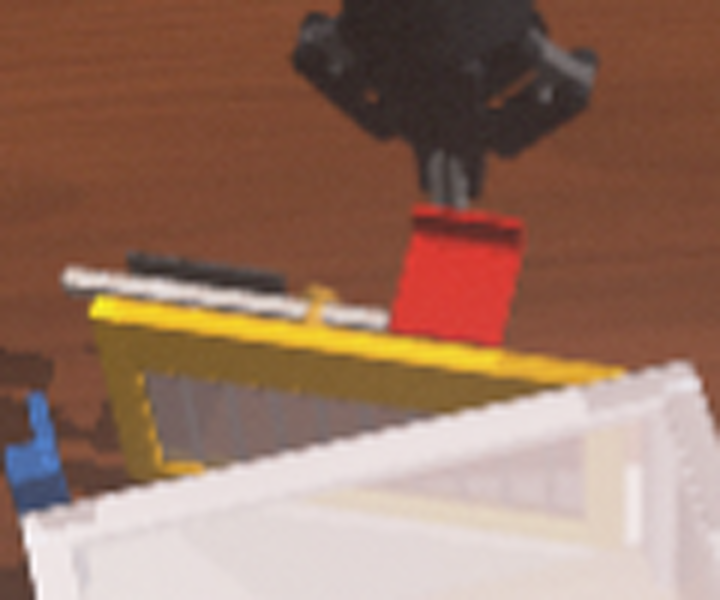

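```bash
python3 - <<'E'
from h import *
p=bot.camera("wrist")
t=bot.get_obs()["ee_pos"];y=np.radians(-15.4);R=np.array([[np.cos(y),-np.sin(y)],[np.sin(y),np.cos(y)]])
for uv,z in [((285,198),.16),((357,198),.16),((287,209),.16),((355,209),.16),((288,210),.144),((290,262),.144),((355,268),.144)]:
    print(uv,z,((atz(p,uv,z)-t)[:2]@R*1000).round(1))
E
```

```text
(285, 198) 0.16 [-25.8 -24.7]
(357, 198) 0.16 [-25.8  23.3]
(287, 209) 0.16 [-18.  -23.7]
(355, 209) 0.16 [-18.   22.2]
(288, 210) 0.144 [-11.5 -25.1]
(290, 262) 0.144 [ 31.8 -25.2]
(355, 268) 0.144 [37.3 26. ]
```

Call:
servo_tool:
  motion:
    - [[-3, 0, 0, 0, 0, 0], [0, 0, 25, 0, 0, 0], [0, 0, 20, 0, 0, 0], [0, 0, 9, 0, 0, 0], [0, 0, 0, 0, 0, 0]]

```text
time: 16.6
ee_pos: [0.4968, -0.0582, 0.1662]
tcp_rot: [-180.0, -0.3, 164.6]
wrist_force: [-0.4, -0.8, 0.5]
opening: 0.0002
```

Call:
servo_tool:
  motion:
    - [[3, 0, 0, 0, 0, 0], [3, 0, 0, 0, 0, 0], [2, 0, 0, 0, 0, 0], [0, 0, 0, 0, 0, 0]]

```text
time: 17.0
ee_pos: [0.4894, -0.0558, 0.1671]
tcp_rot: [180.0, -0.2, 164.7]
wrist_force: [-0.4, -0.2, 0.4]
opening: -0.0002
```

Call:
servo_tool:
  motion:
    - [[1, 0, 0, 0, 0, 0], [1, 0, 0, 0, 0, 0], [1, 0, 0, 0, 0, 0], [0, 0, 0, 0, 0, 0]]

```text
time: 17.4
ee_pos: [0.4866, -0.055, 0.1665]
tcp_rot: [180.0, -0.2, 164.7]
wrist_force: [0.8, -0.4, 0.9]
opening: -0.0004
```

Call:
servo_tool:
  motion:
    - [[2.7, 1.7, 0, 0, 0, 0.03], [2.7, 1.7, 0, 0, 0, 0.03], [2.7, 1.7, 0, 0, 0, 0.03], [2.7, 1.7, 0, 0, 0, 0.03], [0, 0, 0, 0, 0, 0]]

```text
time: 17.9
ee_pos: [0.4782, -0.0451, 0.1665]
tcp_rot: [-180.0, -0.2, 157.8]
wrist_force: [0.0, -0.3, -0.2]
opening: 0.0002
```

Call:
servo_tool:
  motion:
    - [[2.7, 1.7, 0, 0, 0, 0.03], [2.7, 1.7, 0, 0, 0, 0.03], [2.7, 1.7, 0, 0, 0, 0.03], [2.7, 1.7, 0, 0, 0, 0.03], [2.7, 1.7, 0, 0, 0, 0.03]]

```text
time: 18.4
ee_pos: [0.47, -0.0319, 0.1665]
tcp_rot: [-179.9, -0.2, 149.2]
wrist_force: [2.1, -1.5, -0.6]
opening: 0.0
```

```bash
python3 - <<'E'
from h import *
for n in ["wrist"]:
    p=bot.camera(n); save(p,n+"6.png")
o=bot.get_obs();print(o["q"],o["time"],o["ee_pos"],o["tcp_rot"],o["wrist_force"])
E
```

```text
[-3.88074084e+00 -6.50196920e+00 -1.05513333e+01  8.61921140e+01
  5.47016277e-02  2.70420217e+01] 18.45 [ 0.46969163 -0.03160721  0.16647601] [-179.9389341    -0.23994766  149.07699427] [ 0.22455778 -0.50269447  0.25718634]
```

View pics/wrist6.png

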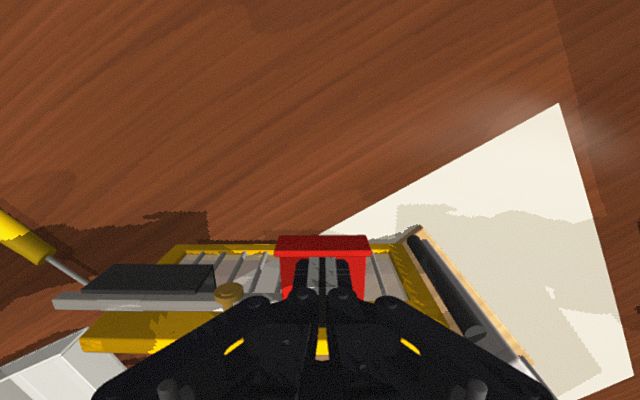

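Call:
servo_tool:
  motion:
    - [[2.7, 1.7, 0, 0, 0, 0.03], [2.7, 1.7, 0, 0, 0, 0.03], [2.7, 1.7, 0, 0, 0, 0.03], [2.7, 1.7, 0, 0, 0, 0.03], [2.7, 1.7, 0, 0, 0, 0.03]]

```text
time: 18.95
ee_pos: [0.4636, -0.0174, 0.1665]
tcp_rot: [-179.9, -0.2, 140.6]
wrist_force: [1.3, -0.9, -1.0]
opening: -0.0
```

Call:
servo_tool:
  motion:
    - [[2.7, 1.7, 0, 0, 0, 0.03], [2.7, 1.7, 0, 0, 0, 0.03], [2.7, 1.7, 0, 0, 0, 0.03], [2.7, 1.7, 0, 0, 0, 0.03], [2.7, 1.7, 0, 0, 0, 0.03]]

```text
time: 19.45
ee_pos: [0.4596, -0.002, 0.1665]
tcp_rot: [-179.9, -0.2, 132.0]
wrist_force: [2.4, -0.9, -0.9]
opening: -0.0
```

Call:
servo_tool:
  motion:
    - [[2.7, 1.7, 0, 0, 0, 0.03], [2.7, 1.7, 0, 0, 0, 0.03], [2.7, 1.7, 0, 0, 0, 0.03], [2.7, 1.7, 0, 0, 0, 0.03], [2.7, 1.7, 0, 0, 0, 0.03]]

```text
time: 19.95
ee_pos: [0.4579, 0.0138, 0.1666]
tcp_rot: [-179.9, -0.1, 123.4]
wrist_force: [2.5, -1.4, -1.2]
opening: -0.0001
```

```bash
python3 - <<'E'
from h import *
for n in ["wrist","side"]:
    p=bot.camera(n); save(p,n+"7.png")
o=bot.get_obs();print(o["q"],o["time"],o["ee_pos"],o["tcp_rot"],o["wrist_force"])
E
```

```text
[ 1.71824603e+00 -8.28492872e+00 -1.21393933e+01  8.63889978e+01
  7.53404428e-02  5.82530314e+01] 20.05 [0.45755875 0.0140758  0.16656303] [-179.83260534   -0.19216971  123.46477379] [-0.71536885  0.54096975 -0.1178673 ]
```

View pics/wrist7.png

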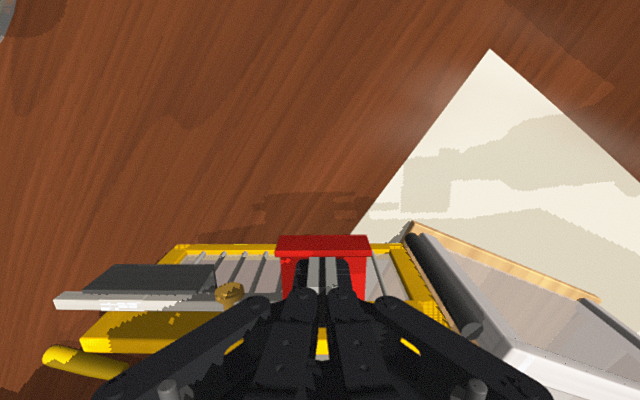

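View pics/side7.png

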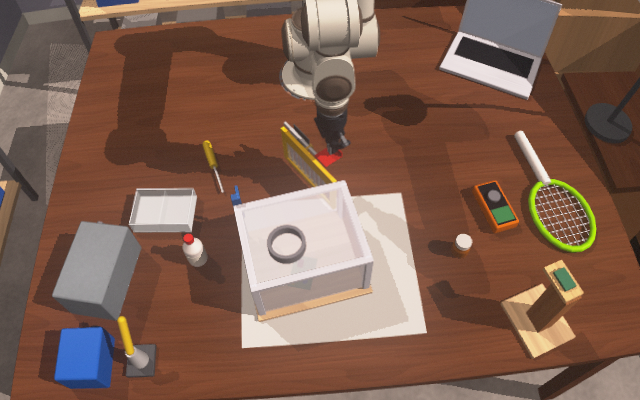

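Call:
servo_tool:
  motion:
    - [[2.7, 1.7, 0, 0, 0, 0.03], [2.7, 1.7, 0, 0, 0, 0.03], [2.7, 1.7, 0, 0, 0, 0.03], [2.7, 1.7, 0, 0, 0, 0.03], [2.7, 1.7, 0, 0, 0, 0.03]]

```text
time: 20.55
ee_pos: [0.4581, 0.0297, 0.1666]
tcp_rot: [-179.8, -0.1, 114.8]
wrist_force: [1.0, -0.7, -0.2]
opening: -0.0002
```

Call:
servo_tool:
  motion:
    - [[2.7, 1.7, 0, 0, 0, 0.03], [2.7, 1.7, 0, 0, 0, 0.03], [2.7, 1.7, 0, 0, 0, 0.03], [2.7, 1.7, 0, 0, 0, 0.03], [2.7, 1.7, 0, 0, 0, 0.03]]

```text
time: 21.05
ee_pos: [0.4612, 0.0453, 0.1666]
tcp_rot: [-179.8, -0.1, 106.3]
wrist_force: [1.1, -1.7, -0.3]
opening: -0.0001
```

Call:
servo_tool:
  motion:
    - [[2.7, 1.7, 0, 0, 0, 0.03], [1.8, 1.1, 0, 0, 0, 0.02], [1.8, 1.1, 0, 0, 0, 0.02], [0, 0, 0, 0, 0, 0], [0, 0, 0, 0, 0, 0]]

```text
time: 21.55
ee_pos: [0.4632, 0.0528, 0.1666]
tcp_rot: [-179.8, -0.1, 102.3]
wrist_force: [-0.5, 0.5, -0.2]
opening: 0.0001
```

```bash
python3 - <<'E'
from h import *
for n in ["wrist","side"]:
    p=bot.camera(n); save(p,n+"8.png")
b=cv2.imread("pics/side8.png")
cv2.imwrite("pics/side8c.png",cv2.resize(b[90:240,220:380],None,fx=4,fy=4,interpolation=2))
o=bot.get_obs();print(o["q"],o["time"],o["ee_pos"],o["tcp_rot"],o["wrist_force"])
E
```

```text
[  6.43085664  -7.13770079 -11.10623775  86.25561912   0.10585814
  84.1873483 ] 21.65 [0.46326118 0.05271028 0.16665597] [-1.79787717e+02 -1.28014661e-01  1.02243064e+02] [0.37575395 0.5553132  0.19235277]
```

View pics/wrist8.png

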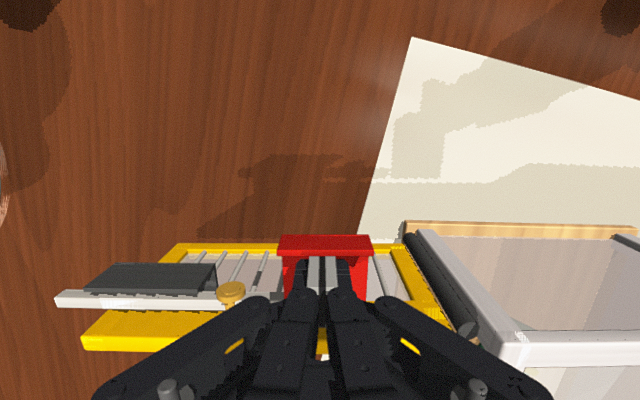

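View pics/side8c.png

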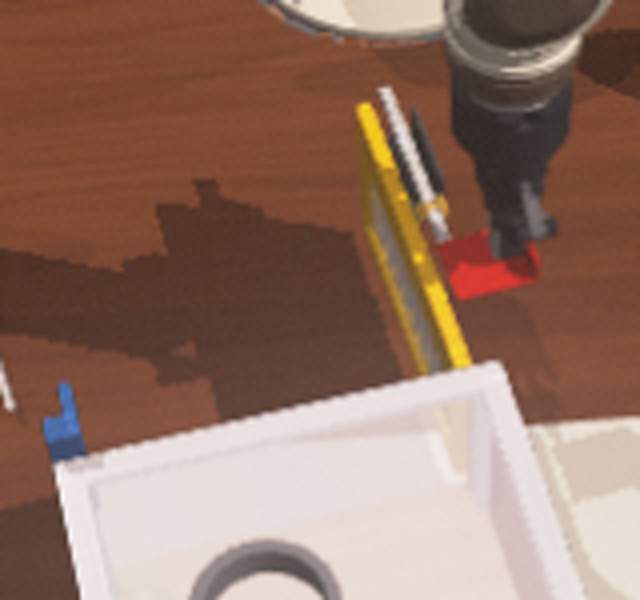

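Call:
servo_tool:
  motion:
    - [[-2, 0, 0, 0, 0, 0], [-3, 0, 0, 0, 0, 0], [0, 0, -8, 0, 0, 0], [0, 0, -15, 0, 0, 0], [0, 0, -25, 0, 0, 0]]

```text
time: 22.15
ee_pos: [0.4641, 0.0477, 0.2152]
tcp_rot: [-179.7, -0.1, 102.2]
wrist_force: [0.8, 0.4, 0.1]
opening: 0.0
```

Call:
servo_tool:
  motion:
    - [[0, 0, -30, 0, 0, 0], [0, 0, -35, 0, 0, 0], [30, 0, 0, 0, 0, 0], [40, 0, 0, 0, 0, 0], [40, 0, 0, 0, 0, 0]]

```text
time: 22.65
ee_pos: [0.4414, 0.1561, 0.2816]
tcp_rot: [-179.9, -0.1, 102.1]
wrist_force: [0.1, -0.2, -1.0]
opening: -0.0001
```

Call:
servo_tool:
  motion:
    - [[40, 0, 0, 0, 0, 0], [40, 0, 0, 0, 0, 0], [40, 0, 0, 0, 0, 0], [20, 0, 0, 0, 0, 0], [0, 0, 0, 0, 0, 0]]

```text
time: 23.15
ee_pos: [0.4113, 0.2942, 0.281]
tcp_rot: [-179.8, -0.2, 102.4]
wrist_force: [0.0, 0.2, -0.8]
opening: -0.0002
```

```bash
python3 - <<'E'
from h import *
for n in ["side","top"]:
    p=bot.camera(n); save(p,n+"9.png")
b=cv2.imread("pics/top9.png")
cv2.imwrite("pics/top9c.png",cv2.resize(b[90:270,250:450],None,fx=3.3,fy=3.3,interpolation=2))
o=bot.get_obs();print(o["time"],o["ee_pos"],o["tcp_rot"],o["wrist_force"])
E
```

```text
23.25 [0.41191444 0.29206912 0.28098241] [-1.79823617e+02 -1.15286036e-01  1.02272419e+02] [-0.22053416 -0.80255332 -0.27536002]
```

View pics/top9c.png

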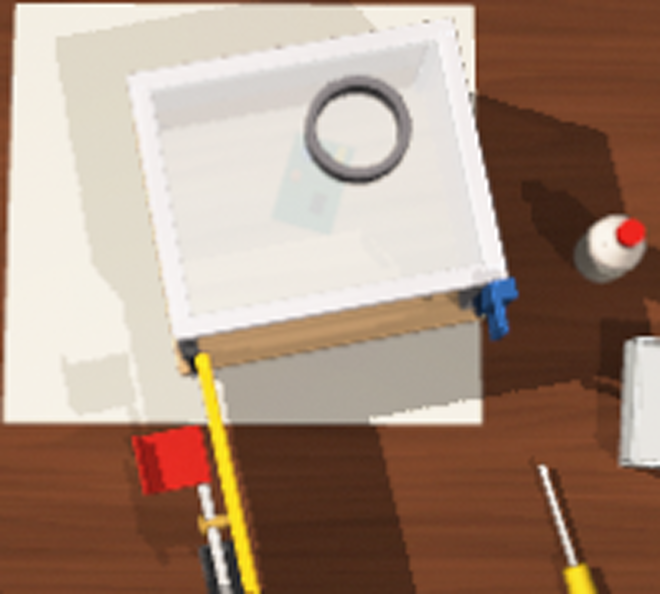

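View pics/side9.png

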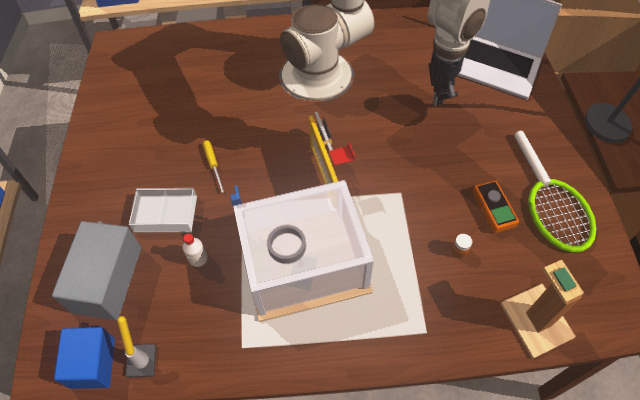

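```bash
python3 -c "
from workcell import bot
print(bot.job_done())"
```

```text
the job is handed in; nothing more can be done
None
```

The gate is unlatched and standing open at about a right angle, and I've handed the job in. The arm is clear of everything.

- **Latch:** I pulled the lip at roughly 5–7 N and eased the lever down in 0.8–1 mm steps. The bar came free at an estimated 7–8 mm of lever travel. I held that height until the gate was about 0.3 rad open, then let the lever up.
- **Swing:** At about 26° open the last joint reached its 180° limit. The fingertips slid sideways off the plate, with no force showing on the wrist. I lifted off, turned the gripper half a turn and re-engaged behind the lip. I then swung the gate on slowly, at about 0.3 rad/s, and backed the fingers off before lifting away.
- **Forces and time:** Contact forces stayed below about 8 N. The job was handed in at about 23 s.

**Last checks:**
- **Gate angle:** The tool angle gave about 89° and the final top picture about 90°.
- **Other objects:** The tape, board, screwdriver, tray, meter, jar and cleaner look where they were in the first pictures. I compared them by eye and did not measure them again.
- **Disagreement:** While the gate was coming out of the catch there was an unexplained sideways force of 4–6 N at the lever. It disappeared as the swing went on.

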